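Set out the coin-scale check station

TASK

Set out the checking station round the coin scale and the note tray, everything standing upright: the larger brass weight in the middle of the scale's pan; the ink pad on the desk midway between the scale and the note tray (centre to centre, level with the middle of the pan), its long sides running front to back like theirs, and the stamp on the middle of the ink pad. The smaller brass weight goes on the desk in front of the scale and the round pot on the desk in front of the note tray, on the side facing the robot, each centred on that front edge with a clear gap of about 3 cm between. Leave the clear box and the coin tube where they are.

Things in the scene. Friction and masses are not known exactly. Their poses are not given: they have to be found in the camera images.
- scale: Fixed low white coin scale; square steel pan 92 x 92 mm, flat top 40 mm above the desk. Origin: on the desk under the PAN CENTRE. x points to its back, away from the robot. Housing 30 mm high, 100 mm wide (y); front edge (display end, -x, faces the robot) 85 mm from origin, back edge 65 mm. Note tray stands to its left or right, turned alike, origins 270 mm apart along y.
- note_tray: Fixed open grey plastic tray holding strapped notes, 160 mm deep (x) by 100 mm wide (y), 40 mm high. Origin: centre of its underside, on the desk. x points to its back, away from the robot; its front end, 80 mm from the origin, faces the robot. It does not move.
- ink_pad: Loose flat dark closed ink pad case, 92 mm long (x) by 56 mm wide (y) by 22 mm high, 0.12 kg; flat top (88 x 52 mm). Origin: centre of the underside; z up. x runs along its length.
- stamp: Loose hand stamp, 0.07 kg: flat block 50 mm (x) by 30 mm (y) by 18 mm high, with an upright turned dark wood handle in its middle, overall height 86 mm. The handle is thickest, 27 mm across and straight-sided, from 62 to 78 mm above the underside. Origin: centre of the underside; z up. 
- large_weight: Loose brass check weight, the larger of two, 0.5 kg: upright cylinder 44 mm in diameter and 45 mm high, with a 20 mm knob on top (64 mm overall). Origin: centre of the underside; z up. 
- small_weight: Loose brass check weight, the smaller of two, 0.2 kg: upright cylinder 30 mm in diameter and 34 mm high, with a 16 mm knob on top (50 mm overall). Origin: centre of the underside; z up. 
- pot: Loose round low pot with its lid on, grey with a white lid, 0.08 kg: 36 mm high; the lid, the upper 16 mm, is 56 mm in diameter, the body below 52 mm. Origin: centre of the underside; z up. 
- clear_box: Bystander, not to be moved: loose rectangular clear box of coin rolls with a white lid, 80 mm (x) by 64 mm (y) by 40 mm high. Origin: centre of the underside; z up. 
- coin_tube: Bystander, not to be moved: loose clear tube of coins with a white cap, standing upright, 30 mm in diameter and 60 mm high, near the front of the gap between scale and tray. Origin: centre of the underside; z up. The rest of the clutter is out of the way: a flat calculator within 0.40 m of the robot's base axis, everything else beyond 0.75 m.
There are look-alikes about, which are no part of the job. Leave any pink look-alike of the note_tray alone. What is shaped like the small_weight but red or turquoise is not meant.

How it is judged:
By the outcome, as a careful person would: the job done as asked, in the order asked, and still so for the second after the job is handed in, with the robot touching nothing.
It also fails if it takes over 120 s, if anything falls off the work surface, if the arm or the gripper's body presses on something with over 40 N, if the wrist force passes 120 N, or if a joint passes its speed limit or range.

ROBOT

A 6-joint arm with a two-finger parallel gripper is mounted at the origin on the work surface. World frame = base frame: x ahead of the robot, y to its left, z up, the work surface at z = 0. Lengths are in m, angles in rad, forces in N, time in s.
With the tool pointing down it reaches from about 0.325 to 0.85 m from the base axis. Payload 4.4 kg.
Tool frame: the origin (TCP) lies on the centre line of the jaws, within the pads' length; the fingertips stand r.nose_length ahead of it and the grasp point (between the pads) is the TCP (r.nose_length is the distance from the TCP to the fingertips, in m); z points along the fingers, y is the direction in which the jaws open and shut (so a half turn about z gives the same grasp; the last joint's range is limited). The gripper opens to 94 mm and grips with 3 to 60 N. Pads are 16 mm wide; open, the fingers measure 119 mm over their backs; the gripper's body (75 mm by 177 mm) begins 78 mm behind the grasp point.
Start: joints at [1.087, 0.207, 1.542, -0, 1.393, -0.15], TCP at [0.188, 0.543, 0.224] pointing down, gripper open.
Joint ranges: [-2.73, 2.73], [-0.86, 2.22], [0.23, 2.46], [-1.11, 4.25], [0.08, 2.63], [-2.82, 2.82]. Speed limits (rad/s): [2.79, 2.79, 3.14, 3.14, 3.14, 3.14].

INTERFACE

Orientations are given as a rotation vector (axis times angle).
In Python, from plant import r gives the robot as it stands.
- The arm moves only by the tool drive_tool, never from a script. Its argument "series" is a list of rows, each a list of 4 numbers: the shift along the tool's x, y, z in m, then the turn about the tool's z in rad. A call has exactly 10 rows; each row is the pose to reach, as a shift and turn from the pose commanded when the call began, along the tool's axes at that moment; what a row does not reach only later rows make up. A row lasts 1/10 s, in which the tool goes at most 50 mm and 8.59 degrees, less where a joint would pass 70% of its speed; a pose out of reach is approached as far as the arm can. A call with a gripper value outside its range is refused whole. "gripper" is the finger opening in m, from 0 to 0.094, set as the call begins (left out, the last holds). The fingers move at their own pace and stop on an object; "newtons" is the grip in N (left out, the last holds). Time passes only in rows, so rows that repeat a pose let the fingers close, or fill a call up. It gives the time, the measured TCP pose, the force and the opening at its end, in the units of the state.
- r.get_obs(): the state, without advancing time (a new reading comes with each control period).
- r.snapshot(name): name is "side" or "top" or "wrist"; returns (picture, depth): 420x560x3 uint8, red, green, blue; 420x560 float32, m along the optical axis (not along the pixel's ray), 0 where there is no reading.
- r.calibration(name): a dict with "intrinsics" (3x3 intrinsics, pixels), "k1" (the pictures are not rectified: a ray, as slopes to the right and down, at radius r is drawn at 1 + k1 r^2 times it, then the intrinsics apply), "eye" and "orientation" of the camera in the world. Camera axes: x right, y down, z forward; pixel columns grow to the right and rows downward; lengths in m; the calibration is good to about 2 mm. A picture is of the moment at which its call begins: read the wrist's pose just before it. calibration takes no time and is no camera call; for the wrist camera it gives the pose at the moment of the call.
- r.close_job(): hands the job in, once; it reports no verdict.
Trained networks look in the newest picture that a camera, given by its name, has taken for a name from the list of things; names that differ only in an ending like _2 or _b are one class to them, and where a whole thing is asked for, a point or a joint stands for the part that bears it (a point fixed in the world has none). Each returns a list of dicts, best first, with "p" (0 to 1); they miss things now and then, are a little off and sometimes report something else, mostly with a low value. They report only what shows in the picture. A call takes as long as a camera call. They do not tell look-alikes from the thing itself.
- r.cut_out(camera, thing): "region" (420x560 bool, what is visible of it) and "box" ([left, top, right, bottom] as shares, 0 to 1, of the picture: columns of its width, rows of its height, round what is visible of it).
- r.place_of(camera, thing): "location" ([column, row] as shares, 0 to 1, of the picture: columns of its width, rows of its height: a listed point, or the origin of a listed thing).
The state is a dict: "time_s": time; "q": joint angles; "qvel": joint speeds; "effort": joint torques, N m; "tool_pos": TCP position; "tool_rot": TCP orientation; "ft_force": force on the tool from outside, world axes, zero at the start; "moment": the same for the moment, N m; "finger_gap": finger opening in m.
Only numpy, scipy, OpenCV 4.12 (cv2) and the standard library are available. Lean on these libraries where they do the work, as an engineer would, in place of code of your own. Each camera call takes 0.05 s, during which the arm holds its last target.

## Working session

There is one attempt and no reset: what is moved stays moved. The work goes in short steps, Python scripts to look and compute and a tool call to move; the robot and the scene stay as the last step left them, time stands still between calls to the robot, and variables do not carry over. Pictures are saved under pics/ and viewed, and the job is handed in when it is done.

Besides the shell and the picture viewer there is one more tool, called after "Emit:" as name(argument=value, ...) on one line, values as JSON. drive_tool: Moves the arm, as the interface text tells. Its arguments: {"type":"object","properties":{"series":{"type":"array"},"gripper":{"type":"number"},"newtons":{"type":"number"}},"required":["series"]}

```bash
ls; mkdir -p pics; python3 - <<'E'
from plant import r
import cv2,numpy as np
o=r.get_obs()
for k,v in o.items(): print(k,np.round(v,4))
print(r.nose_length)
for n in ["top","side","wrist"]:
    c=r.calibration(n); print(n,c)
    im,d=r.snapshot(n); cv2.imwrite(f"pics/{n}0.png",im[:,:,::-1]); np.save(f"{n}0.npy",d)
E
```

```text
pics
time_s 0.0
q [ 1.0875  0.2074  1.543  -0.      1.3935 -0.1505]
qvel [-0.0023 -0.0003  0.0013  0.0016  0.0008 -0.0018]
effort [ 9.00000e-04 -3.70896e+01 -2.81409e+01  6.98000e-02  3.64000e-02
 -2.00000e-04]
tool_pos [0.1875 0.5427 0.2233]
tool_rot [-0.5203 -3.0976  0.0034]
ft_force [ 0.1527  0.2233 -0.7341]
moment [ 0.0188  0.0045 -0.0249]
finger_gap 0.094
0.019
top {'intrinsics': array([[402.48163692,   0.        , 279.2051481 ],
       [  0.        , 402.48163692, 207.85322508],
       [  0.        ,   0.        ,   1.        ]]), 'k1': -0.06831026202413909, 'eye': array([0.29895597, 0.08650033, 1.27160811]), 'orientation': array([-2.09067772,  2.15329655, -0.18996911])}
side {'intrinsics': array([[409.20722469,   0.        , 281.08123635],
       [  0.        , 409.20722469, 203.93950162],
       [  0.        ,   0.        ,   1.        ]]), 'k1': -0.0761485221486672, 'eye': array([ 0.05774434, -0.66870628,  0.62272564]), 'orientation': array([-2.08702825,  0.6348081 , -0.3227081 ])}
wrist {'intrinsics': array([[305.15717007,   0.        , 275.48150763],
       [  0.        , 305.15717007, 211.72384799],
       [  0.        ,   0.        ,   1.        ]]), 'k1': -0.029993166726091945, 'eye': array([0.11340047, 0.56891386, 0.38337762]), 'orientation': array([2.36905724, 1.684047  , 0.22978999])}
```

View pics/top0.png

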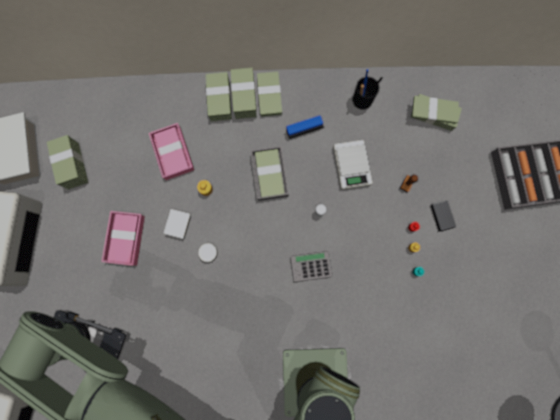

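View pics/side0.png

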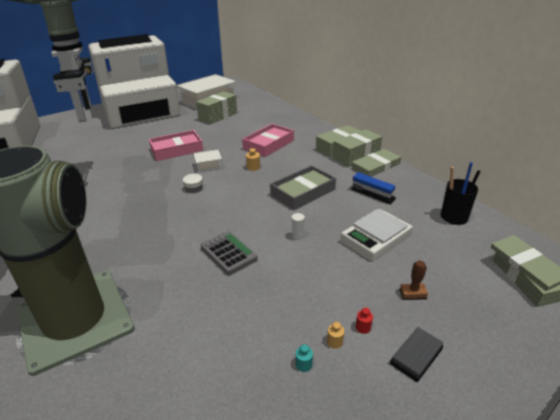

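View pics/wrist0.png

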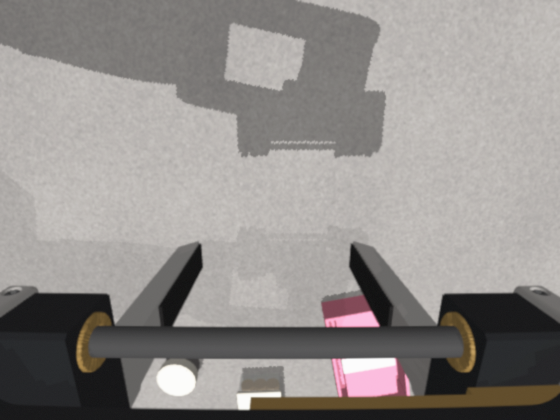

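```bash
cat > h.py <<'E'
import numpy as np,cv2
from scipy.spatial.transform import Rotation as R
from plant import r
def K(c):
    return c['intrinsics'],np.array([c['k1'],0,0,0,0.])
def cloud(c,d,mask):
    v,u=np.nonzero(mask&(d>0)); k,D=K(c)
    if len(u)==0: return np.zeros((0,3))
    s=cv2.undistortPoints(np.stack([u,v],1).astype(float)[:,None],k,D)[:,0]
    z=d[v,u][:,None]
    P=np.hstack([s*z,z])
    return R.from_rotvec(c['orientation']).apply(P)+c['eye']
def proj(c,P):
    P=np.atleast_2d(P); k,D=K(c)
    Rm=R.from_rotvec(c['orientation']).inv()
    return cv2.projectPoints(Rm.apply(P-c['eye']),np.zeros(3),np.zeros(3),k,D)[0][:,0]
def onplane(c,uv,z):
    k,D=K(c); s=cv2.undistortPoints(np.array([[uv]],float),k,D)[0,0]
    ray=R.from_rotvec(c['orientation']).apply([s[0],s[1],1.])
    return c['eye']+ray*(z-c['eye'][2])/ray[2]
def save(im,name): cv2.imwrite(f'pics/{name}.png',im[:,:,::-1])
def snap(n,name):
    c=r.calibration(n); im,d=r.snapshot(n); save(im,name); np.save(name+'.npy',d); return c,im,d
E
python3 - <<'E'
from h import *
import pickle
things="scale note_tray ink_pad stamp large_weight small_weight pot clear_box coin_tube".split()
out={}
for cam in ["top","side"]:
    c=r.calibration(cam); d=np.load(cam+'0.npy')
    for t in things:
        L=r.cut_out(cam,t)
        out[cam,t]=L
        for e in L:
            if e['p']<.3: continue
            m=e['region']; P=cloud(c,d,m)
            h=P[:,2]
            top=P[h>np.percentile(h,90)-.006]
            rect=cv2.minAreaRect((P[h>0.006][:,:2]*1000).astype(np.float32))
            print(cam,t,round(e['p'],2),m.sum(),'med',np.round(np.median(P,0),3),'top',np.round(top.mean(0),3),'zmax',np.round(np.percentile(h,[5,50,95]),3),np.round(rect[0],0),np.round(rect[1],0),round(rect[2],1))
pickle.dump(out,open('cut.pkl','wb'))
print(r.get_obs()['time_s'])
E
```

```text
top scale 0.55 1439 med [ 0.662 -0.146  0.035] top [ 0.677 -0.149  0.039] zmax [0.016 0.035 0.043] [ 669. -150.] [149.  99.] 7.3
top note_tray 0.81 1583 med [0.647 0.118 0.029] top [0.648 0.116 0.035] zmax [0.002 0.029 0.039] [648. 118.] [162. 100.] 6.8
top note_tray 0.64 1790 med [0.449 0.584 0.028] top [0.45  0.584 0.034] zmax [0.01  0.028 0.039] [450. 586.] [104. 162.] 82.9
top note_tray 0.55 1617 med [0.729 0.437 0.028] top [0.733 0.438 0.035] zmax [0.002 0.028 0.039] [730. 439.] [166. 101.] 18.5
top ink_pad 0.74 504 med [ 0.494 -0.427  0.021] top [ 0.495 -0.43   0.022] zmax [0.009 0.021 0.025] [ 494. -430.] [92. 55.] 12.1
top stamp 0.74 166 med [ 0.596 -0.32   0.023] top [ 0.6   -0.324  0.084] zmax [0.012 0.023 0.087] [ 602. -326.] [28. 48.] 56.6
top large_weight 0.47 200 med [0.6   0.322 0.044] top [0.605 0.326 0.062] zmax [0.007 0.044 0.063] [605. 325.] [42. 42.] 20.8
top small_weight 0.52 108 med [ 0.32  -0.326  0.033] top [ 0.32  -0.331  0.048] zmax [0.005 0.033 0.05 ] [ 319. -330.] [28. 29.] 76.5
top small_weight 0.48 80 med [ 0.394 -0.321  0.034] top [ 0.395 -0.325  0.049]
[... 1656 characters left out ...]
05 0.033 0.05 ] [ 317. -334.] [26. 29.] 55.9
side small_weight 0.74 363 med [ 0.452 -0.335  0.031] top [ 0.457 -0.331  0.049] zmax [0.004 0.031 0.049] [ 457. -331.] [27. 30.] 43.2
side small_weight 0.67 395 med [ 0.388 -0.331  0.031] top [ 0.392 -0.326  0.049] zmax [0.002 0.031 0.05 ] [ 392. -327.] [27. 29.] 53.2
side small_weight 0.66 531 med [0.484 0.391 0.035] top [0.486 0.409 0.039] zmax [0.001 0.035 0.041] [488. 412.] [67. 80.] 73.7
side clear_box 0.57 472 med [0.482 0.39  0.036] top [0.486 0.407 0.039] zmax [0.006 0.036 0.041] [488. 411.] [65. 80.] 73.3
side coin_tube 0.74 326 med [ 0.511 -0.044  0.041] top [ 0.516 -0.038  0.06 ] zmax [0.007 0.041 0.062] [517. -36.] [30. 29.] 51.2
1.05
```

```bash
cat >> h.py <<'E'
def plan(x,y,z,jaw,ref=None):
    """jaw: world angle (deg) of the jaw direction; ref: (pos,rot) commanded"""
    o=r.get_obs(); p=o['tool_pos']; Rm=R.from_rotvec(o['tool_rot'])
    X,Y,Z=Rm.as_matrix().T
    s=Rm.inv().apply(np.array([x,y,z])-p)
    cur=np.degrees(np.arctan2(Y[1],Y[0]))
    dw=(jaw-cur+90)%180-90   # world ccw
    print('pos',np.round(p,4),'X',np.round(X,3),'Y',np.round(Y,3),'Z',np.round(Z,4))
    print('q',np.round(o['q'],2),'F',np.round(o['ft_force'],1),'gap',round(float(o['finger_gap']),4),'t',o['time_s'])
    print('SHIFT',np.round(s,4),'TURN',round(float(np.radians(-dw)),4),' alt',round(float(np.radians(-dw)+np.pi*np.sign(dw)),3), 'rows',np.ceil(np.linalg.norm(s)/.05), np.ceil(abs(dw)/8.59))
E
python3 - <<'E'
from h import *
plan(0.602,0.323,0.16,96.7)
c=r.calibration('wrist'); o=r.get_obs(); print(proj(c,o['tool_pos']))
Rt=R.from_rotvec(o['tool_rot']); print(Rt.inv().apply(c['eye']-o['tool_pos']), (Rt.inv()*R.from_rotvec(c['orientation'])).as_matrix().round(3))
E
```

```text
pos [0.1878 0.5434 0.2244] X [-0.945  0.327  0.   ] Y [ 0.327  0.945 -0.   ] Z [-1.e-04 -0.e+00 -1.e+00]
q [ 1.09  0.21  1.54  0.    1.39 -0.15] F [-0.5 -0.7 -0.1] gap 0.0939 t 1.05
SHIFT [-0.4634 -0.073   0.0644] TURN -0.4498  alt 2.692 rows 10.0 3.0
[[275.84037836 267.59762785]]
[ 7.86395967e-02  1.21075860e-04 -1.59948753e-01] [[-0.002 -0.962 -0.272]
 [ 1.    -0.002 -0.001]
 [ 0.001 -0.272  0.962]]
```

Emit:
drive_tool(series=[[-0.03,-0.005,0,-0.03],[-0.08,-0.013,0,-0.09],[-0.13,-0.02,0.01,-0.15],[-0.18,-0.028,0.02,-0.21],[-0.23,-0.036,0.03,-0.27],[-0.28,-0.044,0.04,-0.33],[-0.33,-0.052,0.045,-0.38],[-0.38,-0.06,0.05,-0.42],[-0.43,-0.068,0.06,-0.45],[-0.463,-0.073,0.064,-0.45]], gripper=0.094)

```text
time_s: 2.05
tool_pos: [0.6035, 0.3215, 0.1598]
tool_rot: [0.183, -3.136, 0.0]
ft_force: [-0.1, 0.6, 0.4]
finger_gap: 0.0943
```

```bash
python3 - <<'E'
from h import *
plan(0.602,0.323,0.026,96.7)
c,im,d=snap('wrist','w1')
for e in r.cut_out('wrist','large_weight'):
    P=cloud(c,d,e['region'])
    for lo,hi in [(.056,.07),(.038,.05)]:
        Q=P[(P[:,2]>lo)&(P[:,2]<hi)]
        if len(Q)>5:
            ctr,rad=cv2.minEnclosingCircle((Q[:,:2]*1000).astype(np.float32)); print(e['p'],lo,len(Q),np.round(Q.mean(0),4),np.round(ctr,1),rad, Q[:,2].max())
E
```

```text
pos [0.6035 0.3215 0.1598] X [-0.993 -0.116  0.   ] Y [-0.116  0.993 -0.   ] Z [-2.e-04 -2.e-04 -1.e+00]
q [ 0.36  0.49  1.31 -0.    1.35 -1.32] F [-0.1  0.6  0.4] gap 0.0943 t 2.05
SHIFT [0.0013 0.0017 0.1338] TURN -0.0002  alt 3.141 rows 3.0 1.0
0.7 0.056 398 [0.6018 0.3279 0.0628] [602.7 328.2] 9.997544288635254 0.06546260779491797
0.7 0.038 1227 [0.6001 0.3277 0.0447] [602.6 328.1] 21.843652725219727 0.047226314316644036
```

View pics/w1.png

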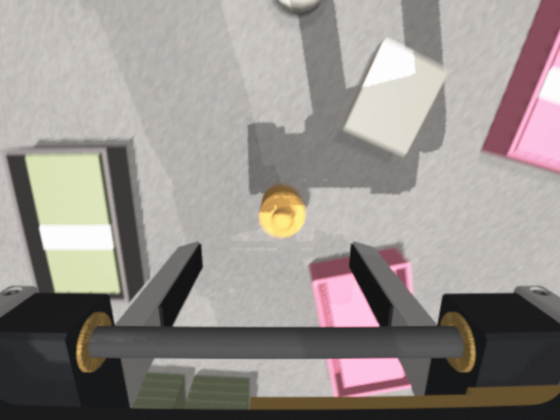

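```bash
python3 - <<'E'
from h import *
for i in range(6):
    o=r.get_obs(); c=r.calibration('wrist'); 
    print(o['time_s'],np.round(o['tool_pos'],4),np.round(c['eye'],4))
    im,d=r.snapshot('wrist')
    for e in r.cut_out('wrist','large_weight')[:1]:
        P=cloud(c,d,e['region']);Q=P[(P[:,2]>.03)&(P[:,2]<.05)]
        print(cv2.minEnclosingCircle((Q[:,:2]*1000).astype(np.float32)))
E
```

```text
2.15 [0.6058 0.3189 0.1587] [0.5276 0.3103 0.3186]
((602.7200317382812, 328.1346435546875), 21.94774055480957)
2.25 [0.6019 0.3224 0.1596] [0.524  0.3131 0.3197]
((602.5319213867188, 328.1341857910156), 21.823135375976562)
2.35 [0.6006 0.324  0.1605] [0.5226 0.3144 0.3205]
((602.9677124023438, 327.8528137207031), 22.216350555419922)
2.45 [0.6003 0.3245 0.1609] [0.5223 0.3148 0.3209]
((603.0079956054688, 327.95526123046875), 22.07087516784668)
2.55 [0.6006 0.3244 0.1611] [0.5224 0.3148 0.321 ]
((602.58203125, 328.2816467285156), 21.798322677612305)
2.65 [0.6009 0.3241 0.161 ] [0.5227 0.3145 0.3209]
((602.849609375, 327.7685241699219), 22.027141571044922)
```

Emit:
drive_tool(series=[[-0.0023,0.0036,0.02,0],[-0.0023,0.0036,0.05,0],[-0.0023,0.0036,0.08,0],[-0.0023,0.0036,0.105,0],[-0.0023,0.0036,0.12,0],[-0.0023,0.0036,0.13,0],[-0.0023,0.0036,0.135,0],[-0.0023,0.0036,0.135,0],[-0.0023,0.0036,0.135,0],[-0.0023,0.0036,0.135,0]])

```text
time_s: 3.75
tool_pos: [0.6045, 0.3275, 0.027]
tool_rot: [-0.184, 3.134, 0.001]
ft_force: [-0.3, 0.4, -1.0]
finger_gap: 0.0938
```

Emit:
drive_tool(series=[[0,0,0,0],[0,0,0,0],[0,0,0,0],[0,0,0,0],[0,0,0,0],[0,0,0,0],[0,0,0,0],[0,0,0,0],[0,0,0,0],[0,0,0,0]], gripper=0.036, newtons=30)

```text
time_s: 4.75
tool_pos: [0.6034, 0.3276, 0.0255]
tool_rot: [-0.184, 3.136, 0.001]
ft_force: [-0.6, 3.4, -0.9]
finger_gap: 0.0434
```

Emit:
drive_tool(series=[[0,0,-0.02,0],[0,0,-0.05,0],[0,-0.01,-0.09,0],[0,-0.04,-0.12,0],[-0.003,-0.08,-0.14,0],[-0.005,-0.12,-0.14,0],[-0.007,-0.165,-0.14,0],[-0.009,-0.21,-0.14,0],[-0.01,-0.255,-0.14,0],[-0.011,-0.3,-0.14,0]])

```text
time_s: 5.75
tool_pos: [0.6475, 0.0279, 0.1631]
tool_rot: [0.184, -3.131, 0.001]
ft_force: [0.9, 0.7, -6.2]
finger_gap: 0.0435
```

Emit:
drive_tool(series=[[-0.001,-0.04,0,0],[-0.002,-0.08,0,0],[-0.003,-0.115,0,0],[-0.004,-0.145,0,0],[-0.005,-0.168,0,0],[-0.005,-0.178,0,0],[-0.005,-0.18,0,0],[-0.005,-0.18,0,0],[-0.005,-0.18,0,0],[-0.005,-0.18,0,0]])

```text
time_s: 6.75
tool_pos: [0.6754, -0.1463, 0.1654]
tool_rot: [0.187, -3.136, -0.001]
ft_force: [1.3, -0.8, -5.1]
finger_gap: 0.0432
```

```bash
cat > fr.py <<'E'
from h import *
import sys
def pan_fit(c,d,reg):
    P=cloud(c,d,reg); return P
if __name__=='__main__':
    plan(0.678,-0.148,0.07,96.7)
    c,im,d=snap('wrist',sys.argv[1])
    for t in ['scale','note_tray','coin_tube','ink_pad']:
        for e in r.cut_out('wrist',t):
            if e['p']<.3: continue
            P=cloud(c,d,e['region']); Q=P[(P[:,2]>.008)&(P[:,2]<.05)]
            rect=cv2.minAreaRect((Q[:,:2]*1000).astype(np.float32))
            print(t,round(e['p'],2),len(P),[np.round(x,1) for x in rect],np.round(np.percentile(P[:,2],[2,50,98]),3))
            if t=='scale':
                Q=P[(P[:,2]>.036)&(P[:,2]<.045)]; rect=cv2.minAreaRect((Q[:,:2]*1000).astype(np.float32)); print('pan',rect)
E
python3 fr.py w2
```

```text
pos [ 0.6754 -0.1463  0.1654] X [-0.993 -0.119  0.   ] Y [-0.119  0.993  0.   ] Z [-4.e-04  4.e-04 -1.e+00]
q [-0.34  0.5   1.28  0.    1.36 -2.03] F [ 1.3 -0.8 -5.1] gap 0.0432 t 6.75
SHIFT [-0.0024 -0.0021  0.0954] TURN 0.002  alt -3.14 rows 2.0 1.0
scale 0.64 10998 [array([ 653.6, -150.2]), array([121.9, 100.3]), np.float64(6.8)] [0.027 0.039 0.041]
pan ((671.7274780273438, -148.00048828125), (80.56256103515625, 92.21680450439453), 6.807346820831299)
note_tray 0.65 13499 [array([646.8, 118. ]), array([160.7, 100. ]), np.float64(7.5)] [0.002 0.029 0.04 ]
coin_tube 0.78 2283 [array([521.2, -42.6]), array([29.8, 13.6]), np.float64(31.0)] [0.    0.059 0.061]
ink_pad 0.94 1109 [array([ 524.5, -412.1]), array([21.3, 36. ]), np.float64(14.3)] [0.002 0.015 0.023]
```

View pics/w2.png

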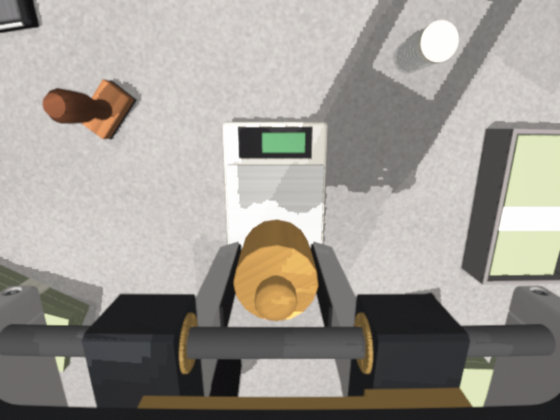

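```bash
python3 - <<'E'
from h import *
c,im,d=snap('wrist','w3')
plan(0.678,-0.1483,0.075,96.8)
for e in r.cut_out('wrist','large_weight')[:2]:
    P=cloud(c,d,e['region']);z=np.percentile(P[:,2],98)
    for a,b in [(-.003,.003),(-.023,-.016)]:
        Q=P[(P[:,2]>z+a)&(P[:,2]<z+b)]
        print(e['p'],z,len(Q),cv2.minEnclosingCircle((Q[:,:2]*1000).astype(np.float32)))
E
```

```text
pos [ 0.6755 -0.1474  0.1656] X [-0.993 -0.117 -0.   ] Y [-0.117  0.993 -0.   ] Z [ 1.e-04 -1.e-04 -1.e+00]
q [-0.34  0.5   1.28 -0.    1.36 -2.03] F [-0.1 -0.5 -6.5] gap 0.0438 t 7.05
SHIFT [-0.0023 -0.0011  0.0906] TURN -0.001  alt 3.141 rows 2.0 1.0
0.95 0.20422980909238544 1225 ((675.1781616210938, -147.729248046875), 10.134852409362793)
0.95 0.20422980909238544 3589 ((675.400146484375, -148.07119750976562), 22.230880737304688)
```

Emit:
drive_tool(series=[[-0.0025,-0.0008,0.02,0],[-0.0025,-0.0008,0.045,0],[-0.0025,-0.0008,0.068,0],[-0.0025,-0.0008,0.084,0],[-0.0025,-0.0008,0.092,0],[-0.0025,-0.0008,0.096,0],[-0.0025,-0.0008,0.099,0],[-0.0025,-0.0008,0.0995,0],[-0.0025,-0.0008,0.0995,0],[-0.0025,-0.0008,0.0995,0]])

```text
time_s: 8.1
tool_pos: [0.6787, -0.1485, 0.067]
tool_rot: [-0.184, 3.135, -0.001]
ft_force: [-0.5, 0.9, -5.8]
finger_gap: 0.0439
```

Emit:
drive_tool(series=[[0,0,0,0],[0,0,0,0],[0,0,0,0],[0,0,0,0],[0,0,0,0],[0,0,-0.01,0],[0,0,-0.04,0],[0,0,-0.08,0],[0,0,-0.11,0],[0,0,-0.13,0]], gripper=0.07)

```text
time_s: 9.1
tool_pos: [0.6795, -0.1488, 0.2005]
tool_rot: [-0.184, 3.131, -0.003]
ft_force: [-0.4, -0.1, 0.5]
finger_gap: 0.0703
```

Emit:
drive_tool(series=[[0.015,-0.018,0,0],[0.045,-0.054,0,0],[0.075,-0.09,0,-0.02],[0.105,-0.126,0,-0.04],[0.135,-0.162,0.01,-0.06],[0.165,-0.197,0.02,-0.08],[0.19,-0.227,0.03,-0.09],[0.208,-0.249,0.037,-0.09],[0.217,-0.259,0.037,-0.09],[0.217,-0.259,0.037,-0.09]], gripper=0.08)

```text
time_s: 10.1
tool_pos: [0.492, -0.4323, 0.1596]
tool_rot: [-0.321, 3.125, -0.001]
ft_force: [-0.4, -0.3, 0.3]
finger_gap: 0.08
```

```bash
cat > pad.py <<'E'
from h import *
import sys
c,im,d=snap('wrist',sys.argv[1])
c,im,d=snap('wrist',sys.argv[1])
c,im,d=snap('wrist',sys.argv[1])
for t in sys.argv[2:]:
    for e in r.cut_out('wrist',t)[:4]:
        if e['p']<.25: continue
        P=cloud(c,d,e['region']); z=np.percentile(P[:,2],95)
        Q=P[P[:,2]>z-.006]
        if len(Q)<5: continue
        rect=cv2.minAreaRect((Q[:,:2]*1000).astype(np.float32))
        print(t,round(e['p'],2),len(P),[np.round(x,1) for x in rect],'z',np.round(z,4),[np.round(x,1) for x in cv2.minEnclosingCircle((Q[:,:2]*1000).astype(np.float32))],np.round(im[e['region']].mean(0)))
E
python3 pad.py w4 ink_pad; python3 -c "
from h import *
plan(.493,-.431,.022,102)"
```

```text
ink_pad 0.76 4625 [array([ 491.5, -431.6]), array([88., 52.]), np.float64(12.5)] z 0.0227 [array([ 491.6, -431.7]), np.float64(50.0)] [105. 104. 105.]
pos [ 0.4942 -0.4297  0.1598] X [-0.978 -0.208 -0.001] Y [-0.208  0.978 -0.001] Z [ 1.2e-03 -4.0e-04 -1.0e+00]
q [-0.85  0.43  1.39  0.    1.32 -2.63] F [ 0.1 -0.1  0.2] gap 0.0798 t 10.3
SHIFT [ 0.0016 -0.0009  0.1378] TURN -0.0003  alt 3.141 rows 3.0 1.0
```

View pics/w4.png

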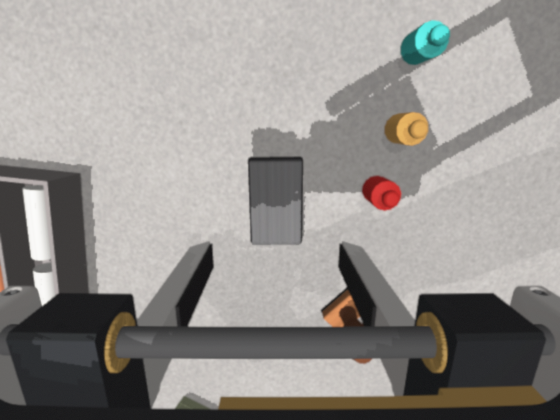

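Emit:
drive_tool(series=[[0.0028,-0.0012,0.02,-0.008],[0.0028,-0.0012,0.05,-0.008],[0.0028,-0.0012,0.08,-0.008],[0.0028,-0.0012,0.105,-0.008],[0.0028,-0.0012,0.12,-0.008],[0.0028,-0.0012,0.13,-0.008],[0.0028,-0.0012,0.136,-0.008],[0.0028,-0.0012,0.137,-0.008],[0.0028,-0.0012,0.137,-0.008],[0.0028,-0.0012,0.137,-0.008]])

```text
time_s: 11.3
tool_pos: [0.491, -0.4335, 0.0233]
tool_rot: [-0.337, 3.122, -0.003]
ft_force: [0.2, -1.2, 0.4]
finger_gap: 0.0799
```

Emit:
drive_tool(series=[[0,0,0,0],[0,0,0,0],[0,0,0,0],[0,0,0,0],[0,0,0,0],[0,0,0,0],[0,0,0,0],[0,0,0,0],[0,0,0,0],[0,0,0,0]], gripper=0.045, newtons=20)

```text
time_s: 12.3
tool_pos: [0.4904, -0.4325, 0.0222]
tool_rot: [0.338, -3.123, -0.0]
ft_force: [-2.1, 2.4, 5.2]
finger_gap: 0.0559
```

Emit:
drive_tool(series=[[0,0,-0.02,0],[0,0,-0.06,0],[-0.01,0.014,-0.1,0],[-0.03,0.043,-0.13,0],[-0.055,0.079,-0.15,0.02],[-0.08,0.115,-0.15,0.04],[-0.105,0.151,-0.15,0.06],[-0.13,0.187,-0.15,0.08],[-0.155,0.223,-0.15,0.098],[-0.18,0.259,-0.15,0.098]])

```text
time_s: 13.3
tool_pos: [0.6113, -0.1397, 0.171]
tool_rot: [0.183, -3.136, 0.001]
ft_force: [0.0, -0.8, -0.7]
finger_gap: 0.056
```

Emit:
drive_tool(series=[[-0.02,0.0285,0,0],[-0.04,0.057,0,0],[-0.056,0.08,0,0],[-0.067,0.098,0,0],[-0.074,0.108,0,0],[-0.0765,0.112,0,0],[-0.0765,0.112,0,0],[-0.0765,0.112,0,0],[-0.0765,0.112,0,0],[-0.0765,0.112,0,0]])

```text
time_s: 14.3
tool_pos: [0.6736, -0.022, 0.172]
tool_rot: [-0.182, 3.136, -0.0]
ft_force: [0.9, -0.3, -2.0]
finger_gap: 0.0554
```

```bash
python3 fr.py w5; python3 pad.py w6 ink_pad; python3 -c "
from h import *
plan(.6622,-.0143,.024,96.8)"
```

```text
pos [ 0.6736 -0.022   0.172 ] X [-0.993 -0.116 -0.   ] Y [-0.116  0.993 -0.   ] Z [ 0.e+00 -2.e-04 -1.e+00]
q [-0.16  0.45  1.33 -0.    1.36 -1.85] F [ 0.9 -0.3 -2. ] gap 0.0554 t 14.3
SHIFT [ 0.0102 -0.1257  0.1021] TURN -0.001  alt 3.141 rows 4.0 1.0
scale 0.89 12134 [array([ 667.2, -148. ]), array([149.3,  99.9]), np.float64(7.0)] [0.012 0.032 0.041]
pan ((677.3980102539062, -147.09475708007812), (92.4451675415039, 92.21890258789062), 6.702681541442871)
note_tray 0.82 17446 [array([646. , 120.8]), array([160.9, 101.6]), np.float64(6.9)] [0.006 0.029 0.04 ]
coin_tube 0.72 1737 [array([526.5, -34. ]), array([10.9, 28.7]), np.float64(2.5)] [0.    0.059 0.061]
ink_pad 0.69 12768 [array([0., 0.]), array([0., 0.]), np.float64(0.0)] [0.16  0.171 0.173]
ink_pad 0.65 12618 [array([672.6, -21.8]), array([82.7, 52.3]), np.float64(6.6)] z 0.1724 [array([672.8, -22. ]), np.float64(47.8)] [78. 77. 78.]
pos [ 0.6738 -0.021   0.172 ] X [-0.993 -0.117 -0.   ] Y [-0.117  0.993 -0.   ] Z [ 0. -0. -1.]
q [-0.16  0.45  1.33  0.    1.36 -1.85] F [-0.2 -0.6 -0.8] gap 0.0556 t 14.75
SHIFT [0.0107 0.008  0.148 ] TURN -0.0014  alt 3.14 rows 3.0 1.0
```

View pics/w5.png

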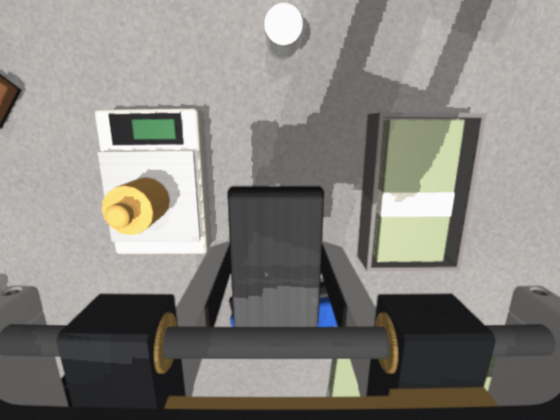

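Emit:
drive_tool(series=[[0.003,0.002,0.02,0],[0.0125,0.0099,0.05,0],[0.0125,0.0099,0.08,0],[0.0125,0.0099,0.11,0],[0.0125,0.0099,0.13,0],[0.0125,0.0099,0.14,0],[0.0125,0.0099,0.146,0],[0.0125,0.0099,0.149,0],[0.0125,0.0099,0.149,0],[0.0125,0.0099,0.149,0]])

```text
time_s: 15.75
tool_pos: [0.6613, -0.0128, 0.0243]
tool_rot: [-0.184, 3.134, -0.001]
ft_force: [-0.4, 0.5, -0.6]
finger_gap: 0.0557
```

Emit:
drive_tool(series=[[0,0,0,0],[0,0,0,0],[0,0,0,0],[0,0,0,0],[0,0,0,0],[0,0,-0.01,0],[0,0,-0.05,0],[0,0,-0.1,0],[0,0,-0.15,0],[0.05,0,-0.17,0]], gripper=0.075)

```text
time_s: 16.75
tool_pos: [0.6217, -0.0189, 0.2002]
tool_rot: [-0.185, 3.119, -0.006]
ft_force: [-0.1, 0.1, 0.6]
finger_gap: 0.0751
```

```bash
python3 fr.py w7 ; python3 pad.py w8 ink_pad large_weight scale note_tray; python3 -c "
from h import *
plan(.6,-.325,.2,55.5)"
```

```text
pos [ 0.6217 -0.0189  0.2002] X [-0.993 -0.118 -0.017] Y [-0.118  0.993 -0.005] Z [ 0.0176 -0.0026 -0.9998]
q [-0.17  0.31  1.46  0.    1.35 -1.86] F [-0.1  0.1  0.6] gap 0.0751 t 16.75
SHIFT [-0.0384 -0.1342  0.1316] TURN 0.0012  alt -3.14 rows 4.0 1.0
scale 0.67 8245 [array([ 666.8, -148.1]), array([149.5, 100.5]), np.float64(7.2)] [0.012 0.032 0.041]
pan ((677.3384399414062, -147.54820251464844), (92.8244400024414, 92.69039916992188), 6.6516032218933105)
note_tray 0.66 11674 [array([645.7, 120.4]), array([161.1, 100.5]), np.float64(6.7)] [0.006 0.029 0.04 ]
coin_tube 0.64 962 [array([529. , -30.2]), array([ 4.1, 20.4]), np.float64(19.6)] [-0.     0.06   0.061]
ink_pad 0.57 3321 [array([661.4, -13.6]), array([89.2, 56. ]), np.float64(6.8)] [0.01  0.021 0.023]
ink_pad 0.94 3531 [array([661.9, -13.4]), array([86.9, 52. ]), np.float64(6.6)] z 0.0227 [array([661.4, -13.2]), np.float64(49.0)] [118. 117. 118.]
large_weight 0.72 2420 [array([ 678. , -148.5]), array([18.7, 19.3]), np.float64(83.3)] z 0.1036 [array([ 678.1, -148.7]), np.float64(10.1)] [199. 174. 106.]
large_weight 0.56 905 [array([516.3, -34.9]), array([29.2, 29. ]), np.float64(7.2)] z 0.061 [array([516.5, -34.7]), np.float64(15.1)] [253. 253. 253.]
scale 0.89 8420 [array([ 671.7, -124.6]), array([ 97.1, 145.3]), np.float64(11.4)] z 0.0405 [array([ 669. , -125.1]), np.float64(85.5)] [199. 203. 197.]
note_tray 0.88 11332 [array([648.3,  98.2]), array([160.8, 146. ]), np.float64(6.6)] z 0.0395 [array([638.,  97.]), np.float64(100.4)] [180. 182. 162.]
note_tray 0.28 1244 [array([ 601.5, -321.8]), array([25.7, 47.9]), np.float64(61.2)] z 0.0241 [array([ 600.6, -322.3]), np.float64(26.2)] [120.  82.  56.]
pos [ 0.6143 -0.018   0.1905] X [-0.993 -0.117  0.001] Y [-0.117  0.993  0.   ] Z [-1.3e-03  2.0e-04 -1.0e+00]
q [-0.17  0.32  1.47  0.    1.35 -1.86] F [ 0.2  0.9 -0.4] gap 0.0748 t 17.35
SHIFT [ 0.0502 -0.3032 -0.0095] TURN 0.7195  alt -2.422 rows 7.0 5.0
```

View pics/w8.png

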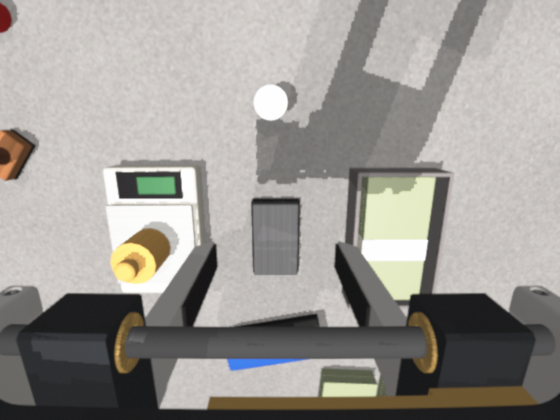

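Emit:
drive_tool(series=[[0.003,-0.02,0,0.02],[0.01,-0.06,0,0.1],[0.017,-0.1,0,0.2],[0.024,-0.145,0,0.3],[0.031,-0.19,0,0.42],[0.038,-0.235,0,0.54],[0.044,-0.27,0,0.64],[0.048,-0.293,0,0.7],[0.05,-0.303,0,0.72],[0.05,-0.303,0,0.72]], gripper=0.06)

```text
time_s: 18.35
tool_pos: [0.5996, -0.3259, 0.1909]
tool_rot: [-0.934, -2.999, -0.001]
ft_force: [-0.6, 0.7, -0.0]
finger_gap: 0.0601
```

```bash
cat > st.py <<'E'
from h import *
import sys
for k in range(3): c,im,d=snap('wrist',sys.argv[1])
for e in r.cut_out('wrist','stamp')[:2]:
    P=cloud(c,d,e['region']); z=np.percentile(P[:,2],98); print(round(e['p'],2),len(P),'z',z)
    Q=P[P[:,2]>z-.008]; print('handle',cv2.minEnclosingCircle((Q[:,:2]*1000).astype(np.float32)))
    Q=P[(P[:,2]<z-.060)&(P[:,2]>z-.082)]
    print('block',len(Q),cv2.minAreaRect((Q[:,:2]*1000).astype(np.float32)),Q[:,2].mean())
E
python3 st.py w9;  python3 -c "
from h import *
plan(.6,-.325,.07,56)"
```

```text
0.65 1380 z 0.0864627670759938
handle ((600.7879028320312, -324.38812255859375), 13.255881309509277)
block 587 ((599.7763061523438, -324.2154541015625), (29.982206344604492, 48.25102996826172), 57.8978157043457) 0.01727412794200724
pos [ 0.6002 -0.3231  0.1914] X [-0.825  0.565  0.001] Y [0.565 0.825 0.   ] Z [-2.e-04  7.e-04 -1.e+00]
q [-0.62  0.45  1.29  0.    1.4  -1.59] F [-1.2 -0.3 -0.4] gap 0.0599 t 18.55
SHIFT [-0.0009 -0.0018  0.1214] TURN -0.007  alt 3.135 rows 3.0 1.0
```

View pics/w9.png

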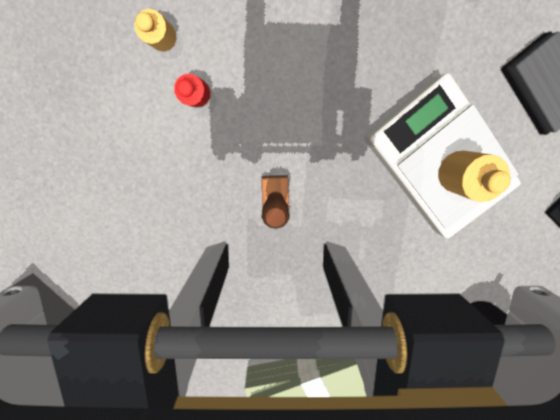

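Emit:
drive_tool(series=[[-0.001,0,0.02,-0.01],[-0.001,0,0.05,-0.024],[-0.001,0,0.08,-0.024],[-0.001,0,0.105,-0.024],[-0.001,0,0.115,-0.024],[-0.001,0,0.12,-0.024],[-0.001,0,0.1215,-0.024],[-0.001,0,0.1215,-0.024],[-0.001,0,0.1215,-0.024],[-0.001,0,0.1215,-0.024]])

```text
time_s: 19.55
tool_pos: [0.6014, -0.326, 0.0714]
tool_rot: [0.896, 3.009, -0.001]
ft_force: [-1.1, -0.5, 0.0]
finger_gap: 0.0602
```

Emit:
drive_tool(series=[[0,0,0,0],[0,0,0,0],[0,0,0,0],[0,0,0,0],[0,0,0,0],[0,0,0,0],[0,0,0,0],[0,0,0,0],[0,0,0,0],[0,0,0,0]], gripper=0.018, newtons=15)

```text
time_s: 20.55
tool_pos: [0.6007, -0.3253, 0.07]
tool_rot: [-0.897, -3.011, -0.0]
ft_force: [-0.3, 0.5, -1.1]
finger_gap: 0.0259
```

Emit:
drive_tool(series=[[0,0,-0.02,0],[0,0,-0.06,0],[0,0,-0.1,0],[0.008,0.02,-0.13,-0.05],[0.02,0.05,-0.135,-0.13],[0.036,0.09,-0.135,-0.23],[0.053,0.13,-0.135,-0.33],[0.069,0.17,-0.135,-0.43],[0.085,0.21,-0.135,-0.53],[0.1,0.247,-0.135,-0.63]])

```text
time_s: 21.55
tool_pos: [0.652, -0.062, 0.2048]
tool_rot: [0.087, -3.14, 0.0]
ft_force: [0.4, -0.2, -0.6]
finger_gap: 0.0261
```

```bash
python3 -c "
from h import *
plan(.6616,-.0134,.205,96.8)"
```

```text
pos [ 0.652  -0.062   0.2048] X [-0.998 -0.056  0.   ] Y [-0.056  0.998  0.   ] Z [-4.e-04 -0.e+00 -1.e+00]
q [-0.23  0.39  1.35 -0.    1.4  -1.85] F [ 0.4 -0.2 -0.6] gap 0.0261 t 21.55
SHIFT [-0.0123  0.048  -0.0002] TURN -0.0631  alt 3.078 rows 1.0 1.0
```

Emit:
drive_tool(series=[[-0.006,0.025,0,-0.04],[-0.01,0.04,0,-0.06],[-0.012,0.048,0,-0.068],[-0.0123,0.0494,0,-0.068],[-0.0123,0.0494,0,-0.068],[-0.0123,0.0494,0,-0.068],[-0.0123,0.0494,0,-0.068],[-0.0123,0.0494,0,-0.068],[-0.0123,0.0494,0,-0.068],[-0.0123,0.0494,0,-0.068]])

```text
time_s: 22.55
tool_pos: [0.6618, -0.0142, 0.205]
tool_rot: [-0.187, 3.136, -0.0]
ft_force: [-0.1, -0.2, -1.5]
finger_gap: 0.026
```

```bash
python3 st.py w10;  python3 -c "
from h import *
plan(.6616,-.0134,.093,96.8)
c,im,d=snap('side','s10')
for e in r.cut_out('side','stamp')[:2]:
  P=cloud(c,d,e['region']); print(e['p'],P[:,2].min(),np.percentile(P[:,2],[1,99]))"
```

```text
0.6 4058 z 0.22154350694499672
handle ((661.44970703125, -14.955558776855469), 13.213562965393066)
block 1499 ((655.327880859375, -15.127304077148438), (38.01367950439453, 29.966094970703125), 7.726417541503906) 0.15243559972817064
pos [ 0.6618 -0.0139  0.205 ] X [-0.993 -0.119 -0.   ] Y [-0.119  0.993 -0.   ] Z [ 0. -0. -1.]
q [-0.15  0.4   1.33 -0.    1.41 -1.84] F [ 0.2 -0.1 -0.4] gap 0.0262 t 22.75
SHIFT [0.0002 0.0006 0.112 ] TURN 0.0006  alt -3.141 rows 3.0 1.0
0.75 -0.003340066569767264 [0.00634199 0.22117997]
0.35 -0.004074154796654628 [-0.00113384  0.04169731]
```

View pics/w10.png

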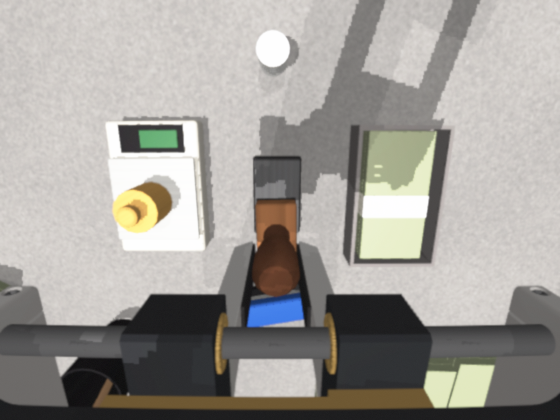

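View pics/s10.png

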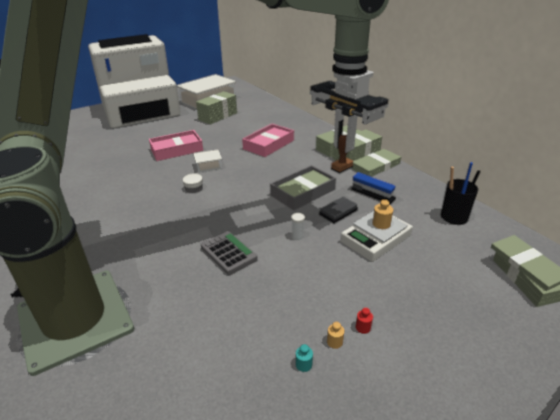

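Emit:
drive_tool(series=[[0,0.001,0.02,0],[0,0.001,0.045,0],[0,0.001,0.07,0],[0,0.001,0.088,0],[0,0.001,0.098,0],[0,0.001,0.105,0],[0,0.001,0.11,0],[0,0.001,0.1125,0],[0,0.001,0.1125,0],[0,0.001,0.1125,0]])

```text
time_s: 23.85
tool_pos: [0.6623, -0.013, 0.0934]
tool_rot: [-0.187, 3.135, -0.0]
ft_force: [0.2, 0.1, -0.8]
finger_gap: 0.0259
```

Emit:
drive_tool(series=[[0,0,0,0],[0,0,0,0],[0,0,0,0],[0,0,0,0],[0,0,0,0],[0,0,-0.01,0],[0,0,-0.03,0],[0,0,-0.06,0],[0,0,-0.09,0],[0.02,0,-0.11,0]], gripper=0.06)

```text
time_s: 24.85
tool_pos: [0.6444, -0.0155, 0.2063]
tool_rot: [-0.187, 3.13, -0.002]
ft_force: [-0.1, 0.1, 0.0]
finger_gap: 0.0601
```

```bash
python3 st.py w11; python3 -c "
from h import *
plan(.393,-.326,.16,90)"
```

```text
0.65 1506 z 0.10835468378502602
handle ((661.9234619140625, -13.003388404846191), 13.071430206298828)
block 641 ((655.8551025390625, -14.01528549194336), (37.76770782470703, 29.99281883239746), 7.568176746368408) 0.03912178027813691
pos [ 0.6422 -0.0154  0.2033] X [-0.993 -0.119 -0.002] Y [-0.119  0.993 -0.   ] Z [ 1.8e-03 -1.0e-04 -1.0e+00]
q [-0.16  0.36  1.39  0.    1.39 -1.85] F [ 0.5  0.1 -0.2] gap 0.06 t 25.05
SHIFT [ 0.2844 -0.2788  0.0429] TURN 0.119  alt -3.023 rows 9.0 1.0
```

View pics/w11.png

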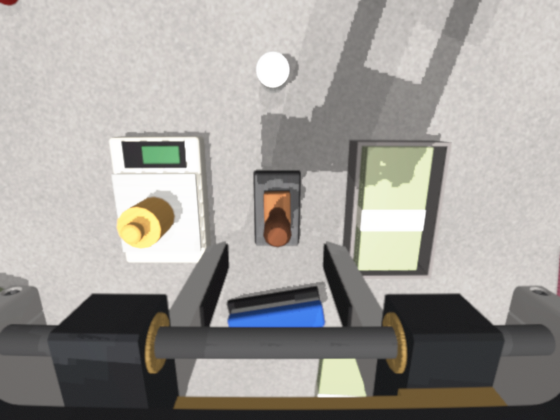

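Emit:
drive_tool(series=[[0.02,-0.02,0,0],[0.055,-0.054,0,0.01],[0.09,-0.088,0,0.03],[0.125,-0.122,0,0.05],[0.16,-0.157,0,0.07],[0.195,-0.191,0,0.09],[0.23,-0.225,0,0.11],[0.26,-0.255,0.02,0.12],[0.278,-0.273,0.04,0.12],[0.284,-0.279,0.043,0.12]], gripper=0.06)

```text
time_s: 26.05
tool_pos: [0.3898, -0.3259, 0.1555]
tool_rot: [-0.007, -3.136, -0.009]
ft_force: [0.1, 0.6, 0.5]
finger_gap: 0.0601
```

```bash
python3 pad.py w12 small_weight; python3 -c "
from h import *
plan(.393,-.326,.022,90)"
```

```text
small_weight 0.88 815 [array([ 392.9, -324.6]), array([15.1, 14.9]), np.float64(1.2)] z 0.05 [array([ 393. , -324.9]), np.float64(7.9)] [219. 191. 111.]
small_weight 0.77 847 [array([ 318.4, -331.6]), array([14.7, 15.1]), np.float64(89.2)] z 0.0499 [array([ 318.4, -331.8]), np.float64(7.9)] [ 77. 185. 179.]
small_weight 0.58 883 [array([ 457.3, -330.2]), array([14.4, 15. ]), np.float64(5.5)] z 0.0498 [array([ 457.9, -329.7]), np.float64(8.0)] [188.  57.  54.]
pos [ 0.394  -0.3256  0.1596] X [-1.  0. -0.] Y [0.    1.    0.001] Z [ 5.e-04  6.e-04 -1.e+00]
q [-0.86  0.14  1.77  0.    1.24 -2.43] F [0.9 0.5 0.3] gap 0.0602 t 26.25
SHIFT [ 0.001  -0.0005  0.1376] TURN -0.0002  alt 3.141 rows 3.0 1.0
```

View pics/w12.png

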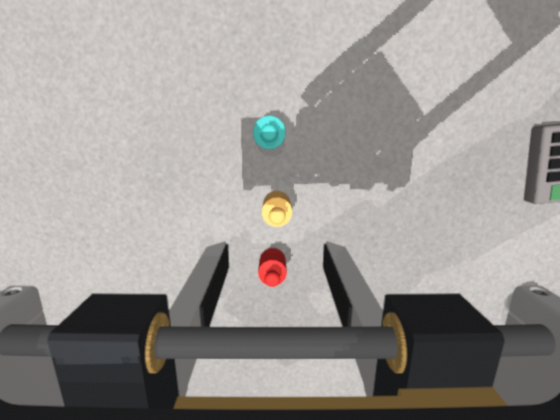

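Emit:
drive_tool(series=[[0.0008,0.0007,0.02,0],[0.0008,0.0007,0.05,0],[0.0008,0.0007,0.08,0],[0.0008,0.0007,0.105,0],[0.0008,0.0007,0.122,0],[0.0008,0.0007,0.132,0],[0.0008,0.0007,0.137,0],[0.0008,0.0007,0.138,0],[0.0008,0.0007,0.138,0],[0.0008,0.0007,0.138,0]])

```text
time_s: 27.25
tool_pos: [0.393, -0.3261, 0.0226]
tool_rot: [0.001, 3.14, -0.003]
ft_force: [0.2, 0.3, 0.5]
finger_gap: 0.06
```

Emit:
drive_tool(series=[[0,0,0,0],[0,0,0,0],[0,0,0,0],[0,0,0,0],[0,0,0,0],[0,0,0,0],[0,0,0,0],[0,0,0,0],[0,0,0,0],[0,0,0,0]], gripper=0.02, newtons=20)

```text
time_s: 28.25
tool_pos: [0.3922, -0.3253, 0.0216]
tool_rot: [-0.001, -3.141, -0.001]
ft_force: [-0.2, 2.2, 3.2]
finger_gap: 0.0298
```

Emit:
drive_tool(series=[[0,0,-0.02,0],[0,0,-0.06,0],[0,0,-0.1,0],[-0.015,0.015,-0.13,0],[-0.04,0.042,-0.135,-0.02],[-0.068,0.071,-0.135,-0.06],[-0.098,0.102,-0.135,-0.1],[-0.125,0.13,-0.135,-0.119],[-0.148,0.154,-0.135,-0.119],[-0.156,0.1625,-0.135,-0.119]])

```text
time_s: 29.25
tool_pos: [0.5498, -0.1607, 0.1556]
tool_rot: [-0.191, 3.136, 0.001]
ft_force: [-0.6, -0.2, -1.8]
finger_gap: 0.0296
```

```bash
python3 pad.py w13 small_weight; python3 fr.py w14;python3 -c "
from h import *
plan(.5482,-.1628,.0225,96.8)"
```

```text
small_weight 0.81 3133 [array([ 549.4, -162.5]), array([15.3, 15.5]), np.float64(65.4)] z 0.1838 [array([ 549.7, -162.7]), np.float64(8.3)] [178. 137.  78.]
small_weight 0.69 1468 [array([ 458.3, -328.6]), array([15.1, 15.1]), np.float64(89.3)] z 0.0499 [array([ 458.3, -328.9]), np.float64(8.4)] [190.  61.  58.]
pos [ 0.5475 -0.1637  0.1558] X [-0.993 -0.118  0.002] Y [-0.118  0.993 -0.   ] Z [-1.7e-03 -4.0e-04 -1.0e+00]
q [-0.44  0.26  1.62 -0.    1.26 -2.13] F [-0.6 -0.2 -2.2] gap 0.0294 t 29.45
SHIFT [-0.1316  0.0002  0.0856] TURN 0.0012  alt -3.14 rows 4.0 1.0
scale 0.65 1732 [array([ 687.6, -148.4]), array([112. ,  94.5]), np.float64(7.6)] [0.029 0.039 0.041]
pan ((677.5747680664062, -148.45867919921875), (92.21772766113281, 90.62944793701172), 6.5360589027404785)
note_tray 0.76 6856 [array([646.6, 117.8]), array([162.4,  98.3]), np.float64(6.6)] [0.001 0.029 0.041]
coin_tube 0.72 1767 [array([513.2, -43.3]), array([13.8, 30. ]), np.float64(68.5)] [-0.     0.058  0.061]
ink_pad 0.82 1019 [array([630.8, -17.9]), array([30.3, 55.7]), np.float64(1.1)] [0.003 0.019 0.023]
pos [ 0.5477 -0.1642  0.1565] X [-0.993 -0.116  0.   ] Y [-0.116  0.993 -0.   ] Z [-2.e-04 -2.e-04 -1.e+00]
q [-0.44  0.26  1.62 -0.    1.26 -2.13] F [ 0.1  0.7 -2.3] gap 0.0296 t 29.7
SHIFT [-0.0007  0.0013  0.134 ] TURN -0.0023  alt 3.139 rows 3.0 1.0
```

View pics/w14.png

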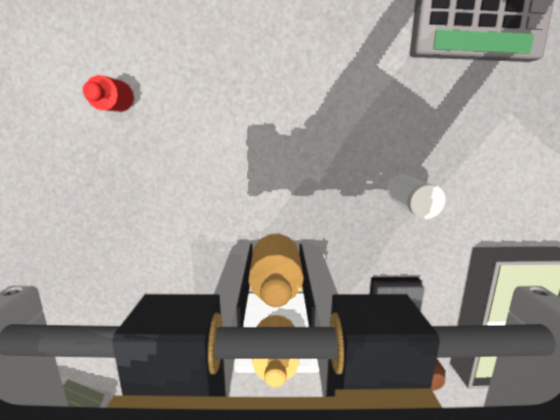

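Emit:
drive_tool(series=[[0,0.001,0.02,0],[0,0.001,0.05,0],[0,0.001,0.08,0],[0,0.001,0.105,0],[0,0.001,0.12,0],[0,0.001,0.128,0],[0,0.001,0.132,0],[0,0.001,0.1335,0],[0,0.001,0.1335,0],[0,0.001,0.1335,0]])

```text
time_s: 30.7
tool_pos: [0.5492, -0.1625, 0.0241]
tool_rot: [-0.186, 3.134, -0.002]
ft_force: [0.1, 0.1, -2.5]
finger_gap: 0.0299
```

Emit:
drive_tool(series=[[0,0,0,0],[0,0,0,0],[0,0,0,0],[0,0,0,0],[0,0,0,0],[0,0,-0.01,0],[0,0,-0.04,0],[0,0,-0.08,0],[0,0,-0.12,0],[0.02,0,-0.15,0]], gripper=0.055)

```text
time_s: 31.7
tool_pos: [0.5309, -0.1651, 0.1771]
tool_rot: [-0.187, 3.131, -0.004]
ft_force: [0.7, -0.7, 2.0]
finger_gap: 0.055
```

```bash
python3 pad.py w15 small_weight coin_tube; python3 -c "
from h import *
plan(.398,.315,.16,100)"
```

```text
small_weight 0.9 1126 [array([ 458.1, -328.5]), array([14.9, 14.9]), np.float64(84.9)] z 0.05 [array([ 458.4, -329.1]), np.float64(8.1)] [196.  62.  59.]
small_weight 0.8 744 [array([ 549.4, -163.1]), array([14.9, 15.6]), np.float64(28.8)] z 0.0498 [array([ 549.8, -163. ]), np.float64(7.9)] [221. 195. 115.]
coin_tube 0.95 1453 [array([516.2, -35.4]), array([30.5, 29.6]), np.float64(66.5)] z 0.0603 [array([516.8, -35.4]), np.float64(15.7)] [195. 194. 190.]
pos [ 0.5281 -0.1642  0.1726] X [-0.993 -0.118  0.   ] Y [-0.118  0.993  0.   ] Z [-3.e-04  4.e-04 -1.e+00]
q [-0.46  0.21  1.65  0.    1.28 -2.15] F [ 0.2 -0.  -0.4] gap 0.055 t 31.95
SHIFT [0.0728 0.4911 0.0129] TURN -0.0566  alt 3.085 rows 10.0 1.0
```

Emit:
drive_tool(series=[[0.003,0.02,0,0],[0.0095,0.065,0,0],[0.016,0.11,0,0],[0.0235,0.158,0,0],[0.031,0.206,0,0],[0.038,0.254,0,0],[0.045,0.302,0,0],[0.052,0.35,0,0],[0.059,0.395,0,0],[0.0655,0.44,0.01,0]], gripper=0.08)

```text
time_s: 32.95
tool_pos: [0.4095, 0.2675, 0.1625]
tool_rot: [0.187, -3.135, -0.0]
ft_force: [-0.2, 0.0, -0.4]
finger_gap: 0.0798
```

Emit:
drive_tool(series=[[0.005,0.033,0,0],[0.007,0.048,0,0],[0.0073,0.051,0,0],[0.0073,0.051,0,0],[0.0073,0.051,0,0],[0.0073,0.051,0,0],[0.0073,0.051,0,0],[0.0073,0.051,0,0],[0.0073,0.051,0,0],[0.0073,0.051,0,0]])

```text
time_s: 33.95
tool_pos: [0.3984, 0.3144, 0.1631]
tool_rot: [-0.185, 3.136, 0.0]
ft_force: [-0.6, 0.3, -0.1]
finger_gap: 0.0798
```

```bash
python3 pad.py w16 pot clear_box; python3 -c "
from h import *
plan(.398,.315,.023,96.8)"
```

```text
pot 0.77 2497 [array([396.1, 318. ]), array([54.1, 53.9]), np.float64(26.1)] z 0.0366 [array([396.7, 318.5]), np.float64(28.0)] [233. 232. 227.]
clear_box 0.86 2043 [array([488.7, 413.5]), array([63.3, 79.4]), np.float64(74.3)] z 0.0405 [array([488.9, 413.3]), np.float64(49.4)] [215. 214. 210.]
pos [0.3982 0.3146 0.163 ] X [-0.993 -0.118  0.   ] Y [-0.118  0.993  0.   ] Z [-0.  0. -1.]
q [ 0.5   0.12  1.77  0.    1.25 -1.19] F [-0.1  0.3  0.2] gap 0.0798 t 34.2
SHIFT [1.0e-04 4.0e-04 1.4e-01] TURN -0.0004  alt 3.141 rows 3.0 1.0
```

View pics/w16.png

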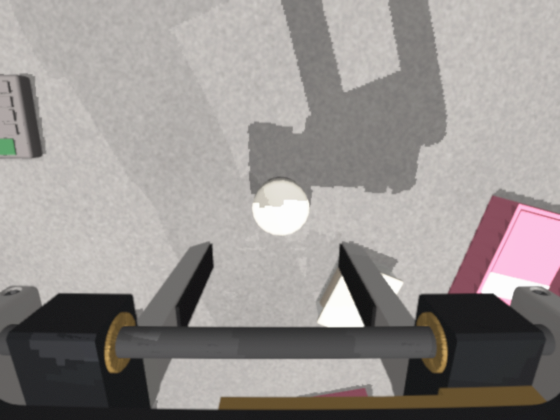

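Emit:
drive_tool(series=[[0.0013,0.0039,0.02,0],[0.0013,0.0039,0.05,0],[0.0013,0.0039,0.08,0],[0.0013,0.0039,0.105,0],[0.0013,0.0039,0.12,0],[0.0013,0.0039,0.13,0],[0.0013,0.0039,0.134,0],[0.0013,0.0039,0.135,0],[0.0013,0.0039,0.135,0],[0.0013,0.0039,0.135,0]])

```text
time_s: 35.2
tool_pos: [0.3973, 0.3188, 0.029]
tool_rot: [-0.186, 3.134, 0.001]
ft_force: [-0.1, 0.5, 0.3]
finger_gap: 0.08
```

Emit:
drive_tool(series=[[0,0,0,0],[0,0,0,0],[0,0,0,0],[0,0,0,0],[0,0,0,0],[0,0,0,0],[0,0,0,0],[0,0,0,0],[0,0,0,0],[0,0,0,0]], gripper=0.046, newtons=15)

```text
time_s: 36.2
tool_pos: [0.3966, 0.3184, 0.0282]
tool_rot: [-0.186, 3.136, 0.0]
ft_force: [-1.3, -0.4, 3.1]
finger_gap: 0.0554
```

Emit:
drive_tool(series=[[0,0,-0.02,0],[0,0,-0.06,0],[-0.005,-0.014,-0.1,0],[-0.016,-0.042,-0.12,0],[-0.03,-0.08,-0.12,0],[-0.046,-0.12,-0.12,0],[-0.062,-0.162,-0.12,0],[-0.076,-0.2,-0.12,0],[-0.084,-0.22,-0.12,0],[-0.0863,-0.2259,-0.12,0]])

```text
time_s: 37.2
tool_pos: [0.5093, 0.1019, 0.1473]
tool_rot: [0.18, -3.136, 0.001]
ft_force: [0.0, 0.8, -0.6]
finger_gap: 0.0557
```

```bash
python3 pad.py w17 pot;python3 pad.py w18 pot; python3 fr.py w19; python3 -c "
from h import *
plan(.5089,.1043,.029,96.8)"
```

```text
pot 0.66 7885 [array([508.3, 103.3]), array([55.5, 55.3]), np.float64(72.4)] z 0.1555 [array([508.8, 103.6]), np.float64(28.4)] [206. 201. 192.]
pot 0.57 7836 [array([508. , 104.9]), array([55.5, 55. ]), np.float64(66.2)] z 0.1559 [array([508.4, 104.7]), np.float64(28.3)] [206. 202. 192.]
pos [0.5082 0.1052 0.1479] X [-0.993 -0.12   0.   ] Y [-0.12   0.993  0.   ] Z [-4.e-04  2.e-04 -1.e+00]
q [ 0.04  0.17  1.76  0.    1.22 -1.65] F [ 0.4 -0.1 -1.6] gap 0.0554 t 37.6
SHIFT [-0.1383 -0.2718  0.0778] TURN 0.0031  alt -3.139 rows 7.0 1.0
scale 0.89 4244 [array([ 653.1, -120.1]), array([158.6,  75.3]), np.float64(23.9)] [0.004 0.029 0.04 ]
pan ((671.6185913085938, -109.42215728759766), (91.8953628540039, 17.38239860534668), 6.780348300933838)
note_tray 0.85 5306 [array([652.5, 121.3]), array([141.5, 101. ]), np.float64(6.6)] [0.003 0.029 0.04 ]
note_tray 0.47 176 [array([675.8, 375.5]), array([18.5, 35.2]), np.float64(64.1)] [0.009 0.027 0.25 ]
coin_tube 0.57 1952 [array([510.4, -27.6]), array([29.9, 13.7]), np.float64(36.9)] [-0.     0.057  0.061]
ink_pad 0.77 403 [array([618.4, -15.5]), array([54.9, 15.1]), np.float64(81.8)] [0.003 0.01  0.015]
pos [0.5087 0.1045 0.1481] X [-0.993 -0.119 -0.   ] Y [-0.119  0.993 -0.   ] Z [ 1.e-04  0.e+00 -1.e+00]
q [ 0.04  0.17  1.76  0.    1.22 -1.65] F [ 0.3 -0.4 -1.1] gap 0.0554 t 37.85
SHIFT [-0.0002 -0.0002  0.1191] TURN 0.0002  alt -3.141 rows 3.0 1.0
```

View pics/w19.png

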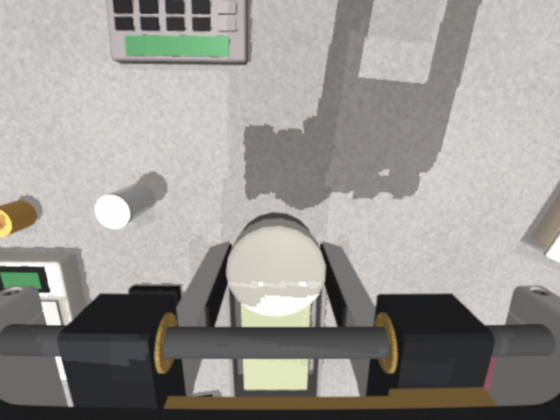

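Pot in hand is at (508.4, 104.7), on target; lower it.

Emit:
drive_tool(series=[[0,0,0.02,0],[0,0,0.045,0],[0,0,0.07,0],[0,0,0.092,0],[0,0,0.106,0],[0,0,0.113,0],[0,0,0.117,0],[0,0,0.119,0],[0,0,0.119,0],[0,0,0.119,0]])

```text
time_s: 38.85
tool_pos: [0.5096, 0.1042, 0.0298]
tool_rot: [-0.186, 3.134, -0.0]
ft_force: [-0.4, 0.8, -0.6]
finger_gap: 0.0553
```

Emit:
drive_tool(series=[[0,0,0,0],[0,0,0,0],[0,0,0,0],[0,0,0,0],[0,0,0,0],[0,0,-0.01,0],[0,0,-0.04,0],[0,0,-0.08,0],[0,0,-0.12,0],[0,0,-0.16,0]], gripper=0.08)

```text
time_s: 39.85
tool_pos: [0.5086, 0.1041, 0.1913]
tool_rot: [-0.186, 3.136, -0.0]
ft_force: [-0.1, 0.4, 0.3]
finger_gap: 0.0798
```

Emit:
drive_tool(series=[[0.01,-0.01,0,0],[0.03,-0.03,-0.01,0],[0.05,-0.06,-0.03,0],[0.07,-0.09,-0.05,0],[0.085,-0.115,-0.07,0],[0.09,-0.12,-0.08,0],[0.09,-0.12,-0.08,0],[0.09,-0.12,-0.08,0],[0.09,-0.12,-0.08,0],[0.09,-0.12,-0.08,0]])

```text
time_s: 40.85
tool_pos: [0.4332, -0.0247, 0.2678]
tool_rot: [0.188, -3.134, -0.002]
ft_force: [-0.1, 0.1, 0.0]
finger_gap: 0.0801
```

```bash
python3 pad.py w20 pot small_weight large_weight coin_tube note_tray scale ink_pad; python3 st.py w21; python3 -c "
from h import *
plan(.5,.1,.2,96.8)
snap('side','s20')
c,im,d=snap('top','t20')"
```

```text
pot 0.8 726 [array([473.2,  70.2]), array([150. ,  29.9]), np.float64(57.2)] z 0.0365 [array([471. ,  71.6]), np.float64(76.0)] [206. 204. 202.]
small_weight 0.91 723 [array([ 457.4, -329.1]), array([14.3, 14.8]), np.float64(60.9)] z 0.0496 [array([ 457.5, -328.3]), np.float64(7.9)] [170.  51.  49.]
small_weight 0.66 522 [array([ 549.5, -162.3]), array([15., 13.]), np.float64(1.1)] z 0.0496 [array([ 549.4, -162.8]), np.float64(7.7)] [190. 162.  95.]
small_weight 0.63 924 [array([ 318.1, -329.9]), array([15.2, 14.3]), np.float64(60.1)] z 0.05 [array([ 318.2, -329.7]), np.float64(7.9)] [ 60. 146. 141.]
large_weight 0.67 129 [array([ 564.2, -104.1]), array([  2.1, 245.9]), np.float64(72.1)] z 0.1017 [array([ 564.5, -103.2]), np.float64(123.0)] [234. 208. 123.]
coin_tube 0.7 696 [array([515.8, -34.9]), array([29.3, 29. ]), np.float64(2.8)] z 0.0604 [array([516. , -34.9]), np.float64(15.3)] [200. 200. 197.]
note_tray 0.61 2950 [array([577.7,  97.7]), array([311. ,  99.9]), np.float64(12.7)] z 0.0396 [array([577.9,  95.9]), np.float64(162.7)] [158. 160. 138.]
scale 0.83 1389 [array([ 674.2, -123.2]), array([92.6, 42.1]), np.float64(7.5)] z 0.0402 [array([ 674.8, -123.7]), np.float64(50.0)] [202. 200. 196.]
ink_pad 0.97 797 [array([636.1, -16.9]), array([37.2, 51.4]), np.float64(5.7)] z 0.0225 [array([637.6, -16.6]), np.float64(30.8)] [80. 79. 80.]
0.61 455 z 0.10839532475883208
handle ((659.2628173828125, -13.923026084899902), 12.12490177154541)
block 130 ((638.8478393554688, -16.802820205688477), (5.029207229614258, 26.94732093811035), 8.052572250366211) 0.03513273017231376
pos [ 0.4336 -0.0257  0.2691] X [-0.993 -0.118 -0.   ] Y [-0.118  0.993 -0.   ] Z [ 2.e-04 -0.e+00 -1.e+00]
q [-0.26 -0.14  1.8   0.    1.47 -1.95] F [ 0.2 -0.  -1. ] gap 0.0798 t 41.55
SHIFT [-0.0807  0.117   0.0691] TURN -0.0006  alt 3.141 rows 4.0 1.0
```

View pics/w21.png

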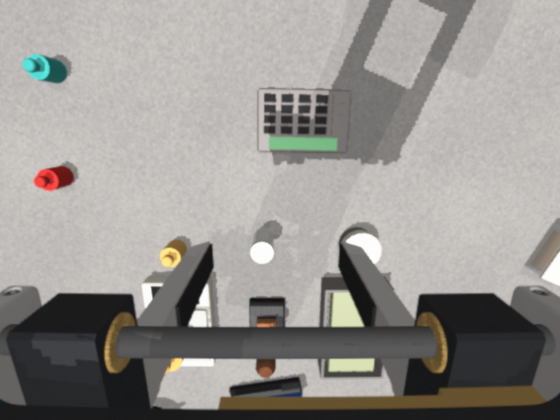

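View pics/s20.png

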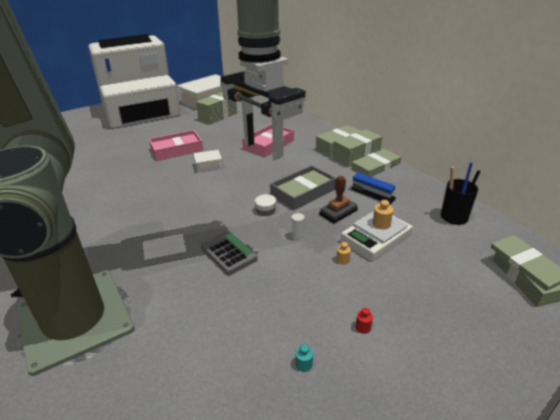

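```bash
python3 - <<'E'
from h import *
for k in range(2): c,im,d=snap('side','s21')
for t in ['pot','stamp','large_weight','clear_box','coin_tube','small_weight']:
    for e in r.cut_out('side',t)[:4]:
        if e['p']<.4: continue
        P=cloud(c,d,e['region']);z=np.percentile(P[:,2],97);Q=P[P[:,2]>z-.005]
        print(t,round(e['p'],2),z.round(3),cv2.minEnclosingCircle((Q[:,:2]*1000).astype(np.float32)))
r.close_job(); print(r.get_obs()['time_s'])
E
```

```text
pot 0.63 0.038 ((509.55010986328125, 102.341064453125), 28.002031326293945)
stamp 0.55 0.109 ((659.9093627929688, -12.116395950317383), 12.177736282348633)
large_weight 0.95 0.105 ((677.3892822265625, -149.7894744873047), 10.269133567810059)
clear_box 0.88 0.041 ((489.1050720214844, 412.55322265625), 51.201820373535156)
coin_tube 0.67 0.062 ((516.5033569335938, -34.730979919433594), 15.634005546569824)
small_weight 0.8 0.051 ((317.9979248046875, -331.4852600097656), 8.004302978515625)
small_weight 0.78 0.05 ((547.6229858398438, -164.13809204101562), 7.760429382324219)
small_weight 0.75 0.039 ((510.2059326171875, 101.80520629882812), 27.668842315673828)
small_weight 0.69 0.05 ((458.5644836425781, -331.14202880859375), 7.8456878662109375)
the job is handed in; nothing more can be done
the job is handed in; nothing more can be done
```

I set out the checking station in the order asked and handed the job in at about 42 s; the arm was clear of everything by then.

Last checks, from the wrist and side cameras:

| Item | Where it ended up |
|---|---|
| Large brass weight | 1–3 mm from the middle of the pan, upright |
| Ink pad | Under 1 mm from midway between scale and note tray, turned like them to within about 0.2° |
| Stamp | Within about 2 mm of the pad's middle, upright, long side along the pad's to within about 1° |
| Small brass weight | About 2 mm or less off the line through the scale's front edge centre, clear gap about 29–30 mm |
| Pot | About 2 mm or less off the line through the note tray's front edge centre, clear gap about 29–31 mm |
| Coin tube and clear box | Unmoved, within 2–3 mm camera scatter |

- **Disagreements:** the two cameras differed by 1–3 mm on the same objects, about what their calibration allows.
- **Failed detections:** in the last wrist view the gripper partly hid several things, so I ignored some wrist readings for the pot, the large weight and the note tray. The final positions of the large weight and the pot come from the side view.
- **Look-alikes:** I did not touch the red or turquoise weights, or the pink trays.

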